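Hook the instrument cassette out of the bench steriliser and move it to the tray

TASK

The instrument cassette sits deep in the round chamber of the bench steriliser. With the hook tool, feel for the wire loop on its front, catch it and draw the cassette gently all the way out of the chamber onto the landing, using only the hook until it is fully out. Then lay the hook down on the table clear of everything, take the cassette by its sides and set it gently down flat, right side up, in the steel tray, without disturbing the vial, timer and plaster carton that stand nearby.

Things in the scene. Friction and masses are not known exactly. Their poses are not given: they have to be found in the camera images.
- steriliser: Fixed bench steriliser: a round steel chamber lying on saddles. Origin: on the table under the centre of its mouth; -x points out of the mouth, +z up. Chamber runs from x=0 to the inner back wall at x=177 mm; outer top 122 mm high, flange round the mouth 130 mm. The round door (radius 56 mm) stands folded back at y=-126 mm, x about 0; a control pod on the +y side reaches y=70 mm.
- mouth (a point): Centre of the steriliser's mouth, on the bore's axis, 70 mm above the table; bore radius 44 mm (flange outer radius 60 mm). Axes as the steriliser's.
- landing (a point): Centre of the top of the landing, 36 mm above the table. This flat floor runs level from the chamber's back (56 mm wide inside) out through the mouth to x=-110 mm in the steriliser's frame (64 mm wide outside). Two rails on it, 5 mm high, 50 mm apart, keep the cassette straight.
- cassette: Steel instrument cassette with a blue band, a closed box 80 mm (x) by 44 mm (y) by 56 mm (z), about 0.4 kg. Origin: centre of its underside; its front looks along its -x, out of the mouth. At the start its front face is 55 to 85 mm inside the mouth; it stands on the chamber's floor and slides with 1.5 to 4 N of friction.
- loop_pivot (a point): Middle of the pivot line (along y) of the wire loop, 6 mm before the cassette's front face, 44 mm above its underside. The U loop (wire 5 mm thick; arms 32 mm long, 31 mm apart) leans down and forward at a hidden angle: its cross bar lies 17 to 34 mm above the underside, 23 to 36 mm before the face. It is stiff: pressed by under 20 N it stays as it is.
- hook: Hook tool, 0.15 kg, starts standing on the flat underside of its blue handle. Origin: underside of the handle, about 13 mm from the tool's balance point; +x points along the shaft to the hook, +z up. Handle: a box 18 mm wide (y), 32 mm high, from x=-80 to +30 mm. Steel shaft 6 mm thick, its axis 24 mm above the underside, from the handle to x=220 mm.
- hook_end (a point): Far end of the hook tool's shaft, on its axis: x=220 mm, z=24 mm in the tool's frame. Here the shaft bends down into the hook: a finger 6 mm thick that reaches 16 mm below the shaft's axis, its tip leaning 4 mm back to the handle.
- tray: Fixed shallow steel tray, 100 mm (x) by 145 mm (y), rim 14 mm high, wall and floor about 4 mm thick. Origin: centre of its underside.
- vial: Small glass vial with a blue cap, 21 mm across, 40 mm high, standing. Origin: centre of its underside. A bystander.
- timer: White wedge-shaped timer, 38x72x52 mm. Origin: centre of its underside. A bystander.
- plasters: Small carton of plasters, white and red-brown, 36x91x52 mm. Origin: centre of its underside. A bystander.
Mind the look-alikes: they are no part of the job. There is more than one size of the tray; the one meant has the size given above.

How it is judged (in metres and radians):
On the way, in this order (a step that is already met when the one before it is completed fails the run):
1. the cassette has been drawn wholly out of the chamber and stands on the landing, not touched by the fingers (x of cassette in the frame of steriliser below -0.042 m and z of cassette in the frame of steriliser above 0.03 m and angle between cassette's own z axis and vertical below 0.15 rad and contact force between the fingers and cassette below 0.1 N), for 0.2 s.
2. the hook tool lies on the table, let go, clear of cassette and steriliser, while the cassette still stands on the landing (height (world z) of hook between -0.02 and 0.03 m and linear speed of hook below 0.03 m/s and contact force between the fingers and hook below 0.1 N and contact force between each of hook, the fingers and cassette below 0.1 N and contact force between hook and steriliser below 0.1 N and x of cassette in the frame of steriliser below -0.04 m and z of cassette in the frame of steriliser above 0.03 m), for 0.2 s.
At the end, for the whole second after the job is handed in: Cassette on the tray's floor (origin under 9 mm above the tray's underside, within 45 mm in x, 65 mm in y of its centre), upright to 0.12 rad, still, released; hook lying still on the table (origin under 30 mm), released, not touching cassette, steriliser or tray (x of cassette in the frame of tray between -0.045 and 0.045 m and y of cassette in the frame of tray between -0.065 and 0.065 m and z of cassette in the frame of tray below 0.009 m and angle between cassette's own z axis and vertical below 0.12 rad and linear speed of each of cassette, hook below 0.03 m/s and contact force between each of the fingers, hook and cassette below 0.1 N and height (world z) of hook between -0.02 and 0.03 m and contact force between the fingers and hook below 0.1 N and contact force between hook and steriliser below 0.1 N and contact force between hook and tray below 0.1 N).
It fails at once if the gripper touches the cassette before it is wholly out of the chamber (contact force between the fingers and cassette above 0.3 N and x of cassette in the frame of steriliser above -0.037 m and z of cassette in the frame of steriliser below 0.05 m and y of cassette in the frame of steriliser between -0.03 and 0.03 m).
It fails at once if the hook is forced against the cassette, its loop or the steriliser (over 20 N) (contact force between hook and cassette above 20 N or contact force between hook and steriliser above 20 N).
It fails at once if the cassette is tipped over (angle between cassette's own z axis and vertical above 0.6 rad).
It fails at once if the cassette is dropped or flung (over 1 m/s) (linear speed of cassette above 1 m/s).
It fails at once if the vial, timer or plaster carton is pushed away (30 mm) or knocked over (distance of any of vial, timer, plasters from where it was at the start of the episode above 0.03 m or angle between any of vial, timer, plasters's own z axis and vertical above 0.5 rad).
It also fails if it takes over 64 s, if anything falls off the work surface, if the arm or the gripper's body presses on something with over 40 N, if the wrist force passes 120 N, or if a joint passes its speed limit or range.

ROBOT

A 6-joint arm with a two-finger parallel gripper is mounted at the origin on a cart in front of the work surface, level with it; the furniture and walls round the work are solid. World frame = base frame: x ahead of the robot, y to its left, z up, the work surface at z = 0. Lengths are in m, angles in degrees, forces in N, time in s.
With the tool pointing down it reaches from about 0.35 to 0.875 m from the base axis. Payload 4.2 kg.
Tool frame: the origin (TCP) lies between the finger pads; the fingertips stand 17 mm ahead of it and the grasp point (between the pads) lies 2 mm behind it; z points along the fingers, y is the line along which they close (so a half turn about z gives the same grasp; the last joint's range is limited). The gripper opens to 87 mm and grips with 3 to 60 N. Pads are 19 mm wide; open, the fingers measure 117 mm over their backs; the gripper's body (75 mm by 190 mm) begins 51 mm behind the grasp point.
Start: joints at [-61.329, 22.042, 0.453, 0, -68.411, -14.817], TCP at [0.15, -0.607, 0.24] pointing down, gripper open.
Joint ranges: [-179.83, 179.83], [-69.29, 118.12], [-61.27, 80.66], [-181.25, 117.63], [-171.15, -9.14], [-177.46, 177.46]. Speed limits (degrees/s): [159.86, 159.86, 180, 180, 180, 180].

INTERFACE

Orientations are given as a 3x3 rotation matrix whose columns are the frame's x, y, z axes.
In Python, from station import r gives the robot as it stands.
- The arm moves only by the tool servo_tool, never from a script. Its argument "targets" is a list of rows, each a list of 5 numbers: the shift along the world's x, y, z in units of 30 mm (1.0 is 30 mm), then the turn about the world's z in rad, then the finger opening in mm, from 0 to 87. In form: [[x, y, z, turn, gripper], ...]. A call has exactly 5 rows; each row is the pose to reach, as a shift and turn from the pose commanded when the call began; what a row does not reach only later rows make up. A row lasts 1/12 s, in which the tool goes at most 41.7 mm and 7.16 degrees, less where a joint would pass 70% of its speed; a pose out of reach is approached as far as the arm can. A call with a gripper value outside its range is refused whole. The fingers move at their own pace and stop on an object; the grip force is fixed at half the most. Time passes only in rows, so rows that repeat a pose let the fingers close, or fill a call up. It gives the time, the measured TCP pose, the force, the opening and the grip force at its end, in the units of the state.
- r.sense(): the state, without advancing time (a new reading comes with each control period).
- r.capture(name): name is "scene" or "side" or "wrist"; returns a dict with "pixels" (420x560x3 uint8, red, green, blue), "fx", "fy", "cx", "cy" (pixels), "world_from_camera" (4x4, takes a point from camera to world coordinates). Camera axes: x right, y down, z forward; pixel columns grow to the right and rows downward; lengths in m; the calibration is good to about 2 mm. A picture is of the moment at which its call begins. There is no depth.
- r.finish_job(): hands the job in; it is judged then, once.
The state is a dict: "time_s": time; "joints": joint angles; "joint_velocities": joint speeds; "effort": joint torques, N m; "tcp_pos": TCP position; "ee_rot": TCP orientation; "wrist_force": force on the tool from outside, world axes, zero at the start; "moment": the same for the moment, N m; "gripper_width": opening from 0.0 (shut) to 1.0 (fully open); "gripper_force": force on a finger pad.
Only numpy, scipy, OpenCV 4.12 (cv2) and the standard library are available. Lean on these libraries where they do the work, as an engineer would, in place of code of your own. Each camera call takes 0.05 s, during which the arm holds its last target. There are 200 camera calls.

## Working session

There is one attempt and no reset: what is moved stays moved. The work goes in short steps, Python scripts to look and compute and a tool call to move; the robot and the scene stay as the last step left them, time stands still between calls to the robot, and variables do not carry over. Pictures are saved under pics/ and viewed, at most 10 in all, crops included, and the job is handed in when it is done.

Besides the shell and the picture viewer there is one more tool, called after "Emit:" as name(argument=value, ...), one argument or row to a line, values as JSON. servo_tool: Moves the arm, as the interface text tells. Its arguments: {"type":"object","properties":{"targets":{"type":"array","items":{"type":"array","items":{"type":"number"}}}},"required":["targets"]}

```bash
ls; mkdir -p pics
python3 - <<'E'
from station import r
import cv2,numpy as np,pickle
d={}
for n in("scene","side","wrist"):
    c=r.capture(n); d[n]=c
    cv2.imwrite(f"pics/{n}0.png",c["pixels"][:,:,::-1])
    print(n,c["fx"],c["cx"],c["cy"],np.round(c["world_from_camera"],3).tolist())
pickle.dump(d,open("c0.pkl","wb"))
s=r.sense();print(s["tcp_pos"],np.round(s["ee_rot"],3).tolist(),s["time_s"])
E
```

```text
pics
scene 537.3409996163858 278.6826790161826 215.8540402282917 [[0.96, 0.179, -0.216, 0.863], [0.28, -0.574, 0.769, -0.954], [0.014, -0.799, -0.601, 0.808], [0.0, 0.0, 0.0, 1.0]]
side 427.55328246227066 284.34440576950436 208.02227372901402 [[0.887, -0.182, 0.425, 0.118], [-0.462, -0.304, 0.833, -0.971], [-0.023, -0.935, -0.353, 0.481], [0.0, 0.0, 0.0, 1.0]]
wrist 310.73777567090673 280.7646807098891 212.99975209730908 [[-0.238, 0.942, 0.238, 0.085], [0.971, 0.23, 0.06, -0.623], [0.002, 0.246, -0.969, 0.384], [0.0, 0.0, 0.0, 1.0]]
[ 0.1495777  -0.6064206   0.23870782] [[-0.971, -0.239, -0.0], [-0.239, 0.971, 0.002], [0.0, 0.002, -1.0]] 0.15
```

View pics/scene0.png

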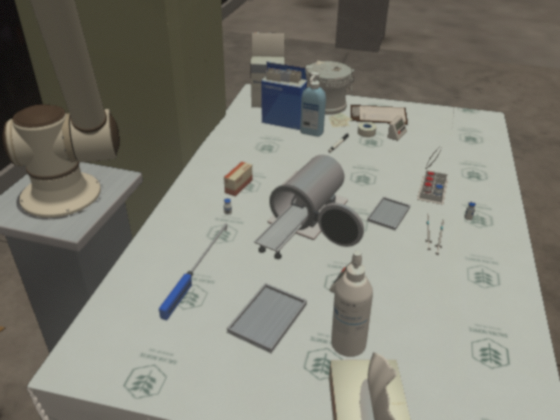

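View pics/side0.png

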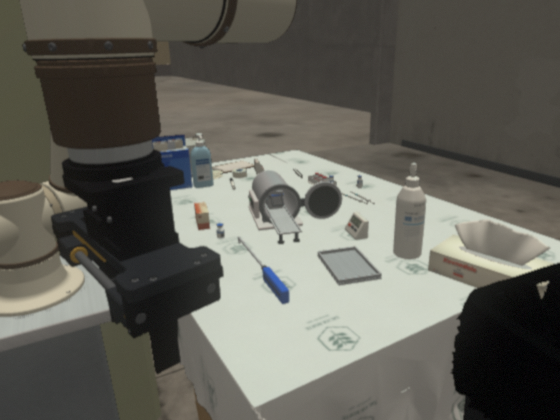

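The scene view shows the hook's blue handle at (177,295) with its shaft end near (226,228). The steriliser mouth is at about (295,205), with the landing running down to (268,245). Tray candidates are the large one at (268,317) and a smaller one at (388,212). The blue vial is at (228,205), with a look-alike at (470,210). The carton is at (238,177), and the timer is behind the bottle at (345,278), with a look-alike at (397,127). Next I'll take close crops and measure.

```bash
cat > h.py <<'E'
import numpy as np,cv2,pickle
def ray(c,u,v):
    W=c["world_from_camera"];d=W[:3,:3]@np.array([(u-c["cx"])/c["fx"],(v-c["cy"])/c["fy"],1.]);return W[:3,3],d
def onz(c,u,v,z):
    o,d=ray(c,u,v);return o+d*(z-o[2])/d[2]
def proj(c,p):
    W=c["world_from_camera"];q=W[:3,:3].T@(np.asarray(p)-W[:3,3]);return np.array([c["fx"]*q[0]/q[2]+c["cx"],c["fy"]*q[1]/q[2]+c["cy"]])
def tri(c1,p1,c2,p2):
    A=[];b=[]
    for c,p in((c1,p1),(c2,p2)):
        o,d=ray(c,*p);d/=np.linalg.norm(d);P=np.eye(3)-np.outer(d,d);A.append(P);b.append(P@o)
    return np.linalg.lstsq(np.vstack(A),np.hstack(b),rcond=None)[0]
def blobs(c,lo,hi,amin=15):
    m=cv2.inRange(cv2.cvtColor(c["pixels"],cv2.COLOR_RGB2HSV),lo,hi)
    n,l,s,ce=cv2.connectedComponentsWithStats(m)
    return [(s[i],ce[i],l==i) for i in range(1,n) if s[i][4]>=amin]
E
python3 - <<'E'
from h import *
d=pickle.load(open("c0.pkl","rb"))
a=d["scene"]["pixels"][145:365,150:400];b=d["side"]["pixels"][160:310,180:390]
A=cv2.resize(a,None,fx=3,fy=2.7*1,interpolation=3) if 0 else cv2.resize(a,(680,598),interpolation=cv2.INTER_CUBIC)
cv2.imwrite("pics/s1.png",A[:,:,::-1])
B=cv2.resize(b,(798,570),interpolation=cv2.INTER_CUBIC);cv2.imwrite("pics/s2.png",B[:,:,::-1])
for n in("scene","side"):
    for s,ce,m in blobs(d[n],(108,120,40),(125,255,255)):print(n,s,ce.round(1),onz(d[n],*ce,0.016).round(3))
E
```

```text
scene [271  86  34  21 300] [289.9  94.4] [0.417 0.751 0.016]
scene [160 274  30  38 314] [175.  292.8] [ 0.449 -0.256  0.016]
side [168 136  16   3  21] [176.3 136.7] [0.679 1.455 0.016]
side [161 151  29  37 473] [178.4 163. ] [0.537 0.855 0.016]
side [263 267  25  26 216] [275.1 280. ] [ 0.46  -0.25   0.016]
```

View pics/s1.png

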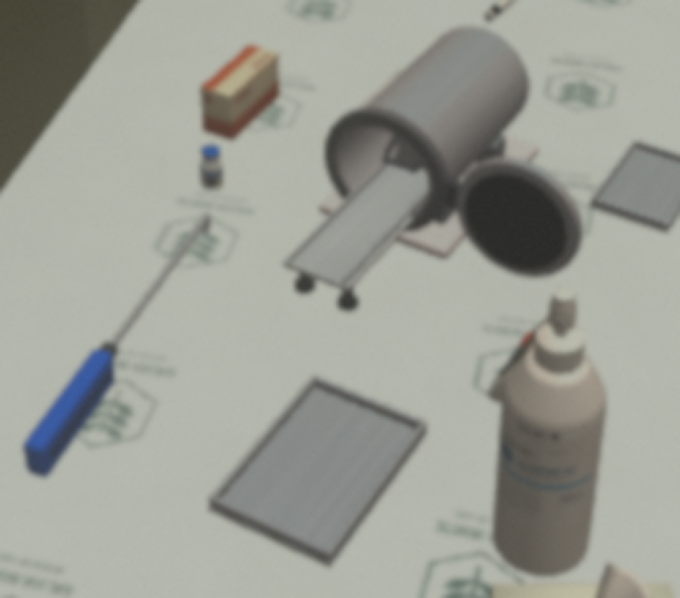

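View pics/s2.png

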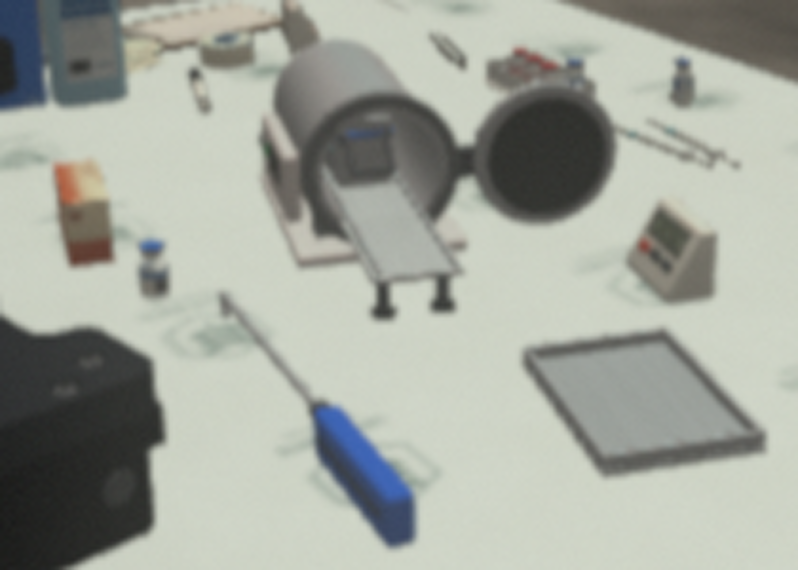

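The first crop shows the hook end at (207,218), the landing's front corners at (285,265) and (345,285), and the large tray's corners at (315,380), (427,427) and (212,505). The second crop shows the same landing edge at (380,278)–(462,268) and the tray's top corners at (527,352), (665,333), (765,437) and (604,465). The cassette with its blue band can be seen inside the bore at (365,150). Next I'll triangulate these points.

Run:
```python
from h import *
d=pickle.load(open("c0.pkl","rb"));S,D=d["scene"],d["side"]
s=lambda x,y:(150+x/2.72,145+y/2.72)
t=lambda x,y:(180+x/3.8,160+y/3.8)
P={"landL":((285,265),(380,278)),"landR":((345,285),(462,268)),"flange":((391,168),(381,165)),"hooktip":((207,214),(225,297)),
"hjoint":((108,350),(320,406)),"trA":((315,380),(527,352)),"trB":((427,427),(665,333)),"trC":((332,552),(765,437)),"trD":((212,500),(604,465)),
"vialcap":((210,152),(152,246)),"door":((520,218),(543,152)),"pl1":((202,90),(60,200)),"pl2":((278,55),(55,165)),}
for k,(a,b) in P.items():
    p=tri(S,s(*a),D,t(*b));print(k,p.round(3),(proj(S,p)-s(*a)).round(1),(proj(D,p)-t(*b)).round(1))
# handle axis
for c,n in((S,"scene"),(D,"side")):
    B=[b for b in blobs(c,(105,110,30),(128,255,255)) if b[1][1]>240]
    for q in B:
        pts=np.argwhere(q[2])[:,::-1].astype(np.float32);box=cv2.boxPoints(cv2.minAreaRect(pts));print(n,q[0],box.round(1).tolist())
for c in(S,D):
  for l in((100,150),(55,)):pass
q=[onz(S,*s(*a),0.014) for a in((315,380),(427,427),(212,505-7))];print(np.round(q,3).tolist())
q=[onz(D,*t(*a),0.014) for a in((527,352),(665,333),(765,437),(604,465))];print(np.round(q,3).tolist())
q=[onz(S,*s(*a),0.036) for a in((285,265),(345,285),(425,200))];print(np.round(q,3).tolist())
q=[onz(D,*t(*a),0.036) for a in((380,278),(462,268))];print(np.round(q,3).tolist())
```

```text
landL [ 0.561 -0.075  0.034] [-0.  -0.2] [0.1 0.2]
landR [ 0.617 -0.087  0.035] [0.1 0.4] [-0.2 -0.3]
flange [0.621 0.038 0.068] [-0.1 -0.3] [0.2 0.2]
hooktip [ 0.47  -0.017  0.02 ] [0.2 0.8] [-0.4 -0.6]
hjoint [ 0.458 -0.201  0.024] [-0.1 -0.6] [0.3 0.4]
trA [ 0.617 -0.171  0.007] [0.  0.1] [-0.1 -0.1]
trB [ 0.712 -0.191  0.005] [-0.  -0.3] [0.2 0.2]
trC [ 0.679 -0.329  0.007] [0.1 1. ] [-0.5 -0.7]
trD [ 0.583 -0.307  0.005] [0.  0.6] [-0.3 -0.4]
vialcap [0.446 0.056 0.035] [-0. -0.] [0. 0.]
door [0.74  0.004 0.067] [-0.1 -0.4] [0.2 0.2]
pl1 [0.407 0.138 0.048] [-0.3 -1.2] [0.7 1. ]
pl2 [0.44  0.262 0.026] [-0.8 -2.8] [1.5 2.2]
scene [160 274  31  39 348] [[158.60000610351562, 308.5], [186.10000610351562, 271.79998779296875], [192.5, 276.6000061035156], [165.0, 313.29998779296875]]
side [263 267  25  27 237] [[261.1000061035156, 269.3999938964844], [267.0, 264.5], [288.29998779296875, 290.1000061035156], [282.5, 295.0]]
[[0.619, -0.177, 0.014], [0.714, -0.2, 0.014], [0.585, -0.312, 0.014]]
[[0.61, -0.183, 0.014], [0.701, -0.204, 0.014], [0.67, -0.342, 0.014], [0.574, -0.322, 0.014]]
[[0.562, -0.078, 0.036], [0.617, -0.087, 0.036], [0.651, 0.043, 0.036]]
[[0.56, -0.077, 0.036], [0.615, -0.091, 0.036]]
```

Measured, and consistent with the given sizes:
- **Landing:** front edge centre about (0.589,-0.082).
- **Mouth:** about (0.62,0.035).
- **Tray:** centre about (0.648,-0.25), sides 97×141 mm. This matches the large tray, so (268,317) is the one.
- **Hook:** origin about (0.456,-0.231), yaw about 86°.

Now I'll move above the handle.

Emit:
servo_tool(
  targets=[
    [0.68,0.83,0,0.084,87],
    [1.36,1.65,0,0.169,87],
    [2.04,2.48,0,0.253,87],
    [2.72,3.3,0,0.337,87],
    [3.4,4.13,0,0.422,87],
  ],
)

```text
time_s: 0.57
tcp_pos: [0.2522, -0.4815, 0.2392]
ee_rot: [[-0.785, -0.619, -0.0], [-0.619, 0.785, 0.001], [-0.0, 0.001, -1.0]]
wrist_force: [1.1, -0.3, 0.3]
gripper_width: 1.0
gripper_force: 0.0
```

Emit:
servo_tool(
  targets=[
    [0.68,0.83,0,0.084,87],
    [1.36,1.65,0,0.169,87],
    [2.04,2.48,0,0.253,87],
    [2.72,3.3,0,0.337,87],
    [3.4,4.13,0,0.422,87],
  ],
)

```text
time_s: 0.98
tcp_pos: [0.3543, -0.3575, 0.2394]
ee_rot: [[-0.463, -0.887, -0.0], [-0.887, 0.463, 0.0], [-0.0, 0.0, -1.0]]
wrist_force: [0.7, -0.2, 0.4]
gripper_width: 1.001
gripper_force: 0.0
```

Emit:
servo_tool(
  targets=[
    [0.68,0.83,0,0.084,87],
    [1.36,1.65,0,0.169,87],
    [2.04,2.48,0,0.253,87],
    [2.72,3.3,0,0.337,87],
    [3.4,4.13,0,0.422,87],
  ],
)

```text
time_s: 1.4
tcp_pos: [0.4563, -0.2336, 0.2395]
ee_rot: [[-0.059, -0.998, -0.0], [-0.998, 0.059, 0.0], [-0.0, 0.0, -1.0]]
wrist_force: [0.1, -0.1, -0.2]
gripper_width: 0.999
gripper_force: 0.0
```

```bash
cat > look.py <<'E'
from station import r
from h import *
import sys
c=r.capture("wrist");pickle.dump(c,open(sys.argv[1]+".pkl","wb"));cv2.imwrite(f"pics/{sys.argv[1]}.png",c["pixels"][:,:,::-1])
s=r.sense();print(s["tcp_pos"].round(4),s["time_s"],np.degrees(np.arctan2(s["ee_rot"][1][1],s["ee_rot"][0][1])),s["joints"])
print(c["world_from_camera"].round(3).tolist())
E
python3 look.py w1
python3 - <<'E'
from h import *
c=pickle.load(open("w1.pkl","rb"))
for s,ce,m in blobs(c,(105,110,30),(128,255,255),100):
    pts=np.argwhere(m)[:,::-1].astype(np.float32);box=cv2.boxPoints(cv2.minAreaRect(pts));print(s,np.round([onz(c,*b,.032) for b in box],3).tolist())
E
```

```text
[ 0.4596 -0.231   0.2394] 1.45 177.04172927157714 [-8.60599131e+00  1.12006913e+01 -1.49261691e+01 -4.39427155e-02
 -6.37437427e+01  5.66714641e+00]
[[-0.998, 0.058, 0.014, 0.453], [0.06, 0.967, 0.246, -0.301], [0.001, 0.246, -0.969, 0.385], [0.0, 0.0, 0.0, 1.0]]
[ 274  119   15   97 1325] [[0.459, -0.317, 0.032], [0.444, -0.316, 0.032], [0.45, -0.208, 0.032], [0.466, -0.209, 0.032]]
```

View pics/w1.png

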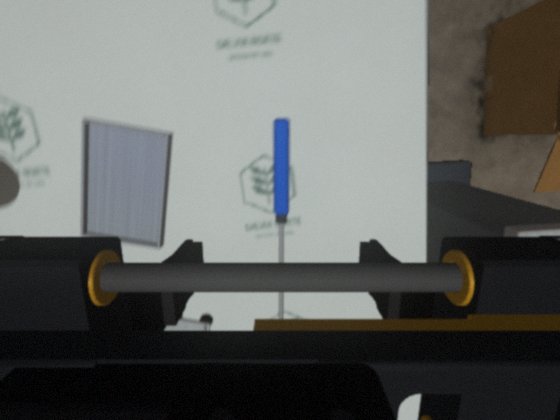

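The wrist view shows the blue handle from (281,119) to (281,215) and the large tray on the left at (84–172,119–246). The handle runs from (0.4515,-0.3165) to (0.458,-0.2085), 108 mm long, so its yaw is 86.6° and its origin is about (0.456,-0.236). Now I'll descend and grip.

Emit:
servo_tool(
  targets=[
    [0,0,-1.2,0,87],
    [0,0,-2.5,0,87],
    [0,0,-3.8,0,87],
    [0,0,-5.0,0,70],
    [0,0,-6.0,0,60],
  ],
)

```text
time_s: 1.87
tcp_pos: [0.4544, -0.2347, 0.0571]
ee_rot: [[-0.063, -0.998, -0.002], [-0.998, 0.063, 0.001], [-0.001, 0.002, -1.0]]
wrist_force: [0.3, 0.0, -0.8]
gripper_width: 0.921
gripper_force: 0.0
```

Emit:
servo_tool(
  targets=[
    [0,0,-0.6,0,55],
    [0,0,-1.0,0,50],
    [0,0,-1.2,0,45],
    [0,0,-1.23,0,40],
    [0,0,-1.23,0,40],
  ],
)

```text
time_s: 2.28
tcp_pos: [0.4559, -0.2352, 0.0228]
ee_rot: [[-0.063, -0.998, 0.0], [-0.998, 0.063, -0.0], [0.0, -0.0, -1.0]]
wrist_force: [0.6, 0.0, -0.3]
gripper_width: 0.558
gripper_force: 0.0
```

Emit:
servo_tool(
  targets=[
    [0,0,0,0,30],
    [0,0,0,0,22],
    [0,0,0,0,10],
    [0,0,0,0,5],
    [0,0,0,0,5],
  ],
)

```text
time_s: 2.7
tcp_pos: [0.4557, -0.2351, 0.0232]
ee_rot: [[-0.063, -0.998, 0.0], [-0.998, 0.063, -0.0], [0.0, -0.0, -1.0]]
wrist_force: [-0.7, 0.6, 3.2]
gripper_width: 0.203
gripper_force: 30.0
```

Emit:
servo_tool(
  targets=[
    [0,0,0.5,0,5],
    [0,0,1.2,0,5],
    [0,0,2.0,0,5],
    [0,0,2.37,0,5],
    [0,0,2.37,0,5],
  ],
)

```text
time_s: 3.12
tcp_pos: [0.4575, -0.2355, 0.0965]
ee_rot: [[-0.062, -0.998, 0.006], [-0.998, 0.062, -0.001], [0.001, -0.006, -1.0]]
wrist_force: [0.2, 0.8, -2.1]
gripper_width: 0.209
gripper_force: 30.0
```

Emit:
servo_tool(
  targets=[
    [0.6,0.05,0,-0.04,5],
    [1.3,0.1,0,-0.08,5],
    [2.0,0.16,0,-0.13,5],
    [2.7,0.22,0,-0.17,5],
    [3.12,0.26,0,-0.2,5],
  ],
)

```text
time_s: 3.53
tcp_pos: [0.5506, -0.227, 0.0922]
ee_rot: [[-0.262, -0.965, -0.001], [-0.965, 0.262, 0.0], [-0.0, 0.001, -1.0]]
wrist_force: [0.3, 0.3, -1.4]
gripper_width: 0.202
gripper_force: 30.0
```

Emit:
servo_tool(
  targets=[
    [0,0,0,0,5],
    [0,0,0,0,5],
    [0,0,0,0,5],
    [0,0,0,0,5],
    [0,0,0,0,5],
  ],
)

```text
time_s: 3.95
tcp_pos: [0.5483, -0.2274, 0.0936]
ee_rot: [[-0.26, -0.966, -0.001], [-0.966, 0.26, 0.0], [-0.0, 0.001, -1.0]]
wrist_force: [1.2, 0.4, -1.1]
gripper_width: 0.201
gripper_force: 30.0
```

Run:
```python
from station import r
from h import *
d={n:r.capture(n) for n in("scene","side")};pickle.dump(d,open("c1.pkl","wb"))
A=cv2.resize(d["scene"]["pixels"][150:310,200:370],(510,480),interpolation=3)
B=cv2.resize(d["side"]["pixels"][160:280,230:350],(480,480),interpolation=3)
A=A[:, -320:] if 0 else A
im=np.hstack([cv2.resize(A,(400,376)),cv2.resize(B,(376,376))]);
cv2.imwrite("pics/p1.png",im[:,:,::-1])
```

```text
(no output)
```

View pics/p1.png

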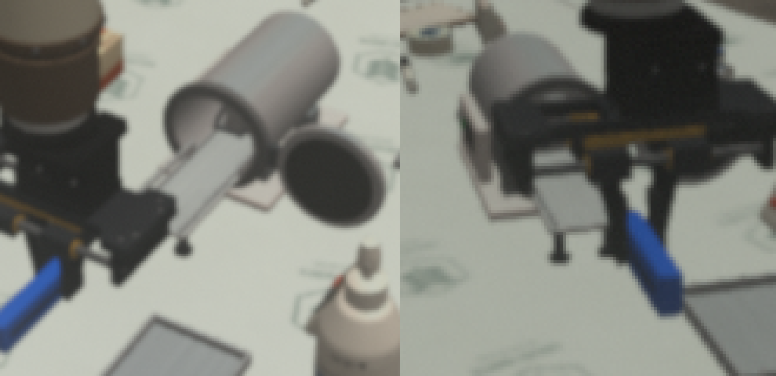

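In the left crop the shaft ends near (195,150), above the landing and short of the mouth. The side view is blocked by the gripper. I'll check the shaft end against the prediction and refine the landing lines.

Run:
```python
from h import *
d=pickle.load(open("c1.pkl","rb"));c=d["scene"];c0=pickle.load(open("c0.pkl","rb"))["scene"]
print(onz(c,200+195/2.353,150+150/2.353,.0945), "pred",np.array([.5483,-.2274])+.2205*np.array([.26,.966]))
# landing floor region and chamber, clean view
for name,cc,(x0,y0,x1,y1) in(("p2",c,(245,165,325,245)),):
    a=cv2.resize(c0["pixels"][y0:y1,x0:x1],(390,390),interpolation=3);b=cv2.resize(cc["pixels"][y0:y1,x0:x1],(390,390),interpolation=3)
    im=np.hstack([a,b]);im=cv2.convertScaleAbs(im,alpha=1.5,beta=-40)
    # draw predicted axis line on floor and bore circle
    F=np.array([.5885,-.082]);u=np.array([.259,.966]);n=np.array([-u[1],u[0]])
    for off,col in((0,(255,0,0)),(.032,(0,200,0)),(-.032,(0,200,0))):
        P=[proj(c0,[*(F+u*t+n*off),.036]) for t in(0,.11)]
        q=[tuple(int(v) for v in (p-[x0,y0])*390/(x1-x0)) for p in P];cv2.line(im,q[0],q[1],col,1)
    M=F+u*.11
    for R,col in((.044,(255,255,0)),(.06,(255,0,255))):
        P=[proj(c0,[*(M+n*R*np.cos(t)),.07+R*np.sin(t)]) for t in np.linspace(0,6.3,40)]
        cv2.polylines(im,[np.int32([(p-[x0,y0])*390/(x1-x0) for p in P])],False,col,1)
    cv2.imwrite("pics/p2.png",im[:,:,::-1])
```

```text
[ 0.61331071 -0.03115516  0.0945    ] pred [ 0.60563  -0.014397]
```

View pics/p2.png

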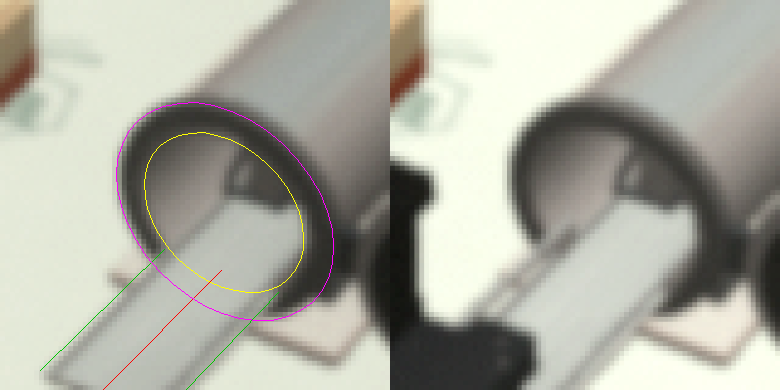

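The predicted bore and flange fit to about 1 px, with the mouth's bore centred near (225,212) in the left panel. The cassette's dark front shows at (265,180), and its floor line is near (262,207). The shaft ends at (575,232) in the right panel. I'll check the shaft's droop by differencing the two images.

Run:
```python
from h import *
c=pickle.load(open("c1.pkl","rb"))["scene"];c0=pickle.load(open("c0.pkl","rb"))["scene"]
T=np.array([.5483,-.2274]);u=np.array([.26,.966])
for t,z in((.15,.0944),(.22,.0944),(.2225,.0944),(.216,.0784)):print(t,z,proj(c,[*(T+u*t),z]).round(1))
D=np.abs(c["pixels"].astype(int)-c0["pixels"]).max(2)
print("cols 258..292 rows 205..232")
for v in range(203,232):print(v," ".join(f"{x:3d}" for x in D[v,258:292]))
for p in((262,207),(245,205),(288,212)):
    q=onz(c0,245+p[0]/4.875,165+p[1]/4.875,.036);w=q[:2]-np.array([.617,.0243]);print(q.round(3),"axis",w@[.259,.966],"lat",w@[-.966,.259])
```

```text
0.15 0.0944 [264.8 225.2]
0.22 0.0944 [281.5 209. ]
0.2225 0.0944 [282.1 208.5]
0.216 0.0784 [280.5 215.6]
cols 258..292 rows 205..232
203  16  16  15  15  16  15  15  16  15  18  14  10   5   3   1   3   3   6   6   7   9   9   9  10  10  10  11  10  11  11  11  11   9   8
204  16  15  15  15  15  16  15  16  16  17  15  10   5   1   1   2   5   6   6   8   8   8   9  10  10  10  11  12  10  12  12  12  10   9
205  16  17  15  17  16  14  15  15  16  15  15  11   5   1   2   2   5   8   7   8   8   9  10   9   9  11  11  11  11  13  12  12  10   9
206  15  16  15  16  15  16  15  14  15  15  15  13   7   2   1   4   4   7   7   8   9   9   9  10  10   9  12  11  11  11  12  12   9  10
207  17  16  15  15  16  16  16  16  15  15  15  13   9   4   1   3   4   7   7   7   9  10  10  10  10  11  12  12  11  11  12  11  12  11
208  14  15  14  15  17  15  16  14  15  15  15  14  10   4   2   2   4   5   8  10  10   9   9  13  11  12  13  11  12  10  11  12  12  14
209  15  14  14  15  16  15  16  15  15  15  15  15  11   6   3   2   5   6   7  10  10   9  11  14  10  12  11  12  10  12  
[... 2604 characters left out ...]
13  13  13  14  14  15  14  14  15  14  14  13  14  15  15  14  14  15
229   5   7  21  37  53  57  45  22   5   4   7   9  11  12  13  13  14  14  13  14  14  15  13  14  13  15  15  14  14  14  14  14  14  14
230  15  27  42  60  76  78  60  37  24  14   7   1   4  10  11  13  14  13  14  13  14  13  14  14  16  14  13  14  12  13  14  13  14  14
231  52  61  73  88  99  94  75  59  52  48  39  29  16   5   2   7  10  12  13  14  14  14  14  14  13  13  14  14  15  14  14  15  14  11
[0.623 0.081 0.036] axis 0.056049989747035636 lat 0.009025348592250824
[0.614 0.08  0.036] axis 0.0529632606063978 lat 0.01707793682106954
[0.636 0.081 0.036] axis 0.0593208730946302 lat -0.0040650444464471825
```

The droop is negligible. Next: enter along yaw 75°, first 80 mm, then feel for the face in small steps.

Emit:
servo_tool(
  targets=[
    [0.15,0.45,0,0,5],
    [0.3,1.0,0,0,5],
    [0.47,1.6,0,0,5],
    [0.61,2.15,0,0,5],
    [0.72,2.57,0,0,5],
  ],
)

```text
time_s: 4.47
tcp_pos: [0.5712, -0.1486, 0.094]
ee_rot: [[-0.259, -0.966, 0.001], [-0.966, 0.259, 0.0], [-0.0, -0.0, -1.0]]
wrist_force: [0.3, 0.8, -2.2]
gripper_width: 0.203
gripper_force: 30.0
```

Emit:
servo_tool(
  targets=[
    [0,0,0,0,5],
    [0.013,0.05,0,0,5],
    [0.026,0.1,0,0,5],
    [0.039,0.145,0,0,5],
    [0.052,0.19,0,0,5],
  ],
)

```text
time_s: 4.88
tcp_pos: [0.5723, -0.1449, 0.0937]
ee_rot: [[-0.261, -0.965, -0.0], [-0.965, 0.261, -0.0], [0.0, 0.0, -1.0]]
wrist_force: [0.5, -0.1, -1.2]
gripper_width: 0.203
gripper_force: 30.0
```

Emit:
servo_tool(
  targets=[
    [0.01,0.04,0,0,5],
    [0.02,0.08,0,0,5],
    [0.03,0.12,0,0,5],
    [0.04,0.16,0,0,5],
    [0.05,0.19,0,0,5],
  ],
)

```text
time_s: 5.3
tcp_pos: [0.5739, -0.1387, 0.0937]
ee_rot: [[-0.26, -0.966, -0.0], [-0.966, 0.26, -0.0], [0.0, 0.0, -1.0]]
wrist_force: [-0.1, -0.1, -1.8]
gripper_width: 0.202
gripper_force: 30.0
```

Emit:
servo_tool(
  targets=[
    [0.01,0.04,-0.05,0,5],
    [0.02,0.08,-0.07,0,5],
    [0.03,0.12,-0.07,0,5],
    [0.04,0.16,-0.07,0,5],
    [0.052,0.193,-0.07,0,5],
  ],
)

```text
time_s: 5.72
tcp_pos: [0.5755, -0.1329, 0.0916]
ee_rot: [[-0.26, -0.966, -0.0], [-0.966, 0.26, -0.0], [0.0, 0.0, -1.0]]
wrist_force: [0.8, -0.1, -0.9]
gripper_width: 0.199
gripper_force: 30.0
```

Emit:
servo_tool(
  targets=[
    [0.01,0.04,0,0,5],
    [0.02,0.08,0,0,5],
    [0.03,0.12,0,0,5],
    [0.04,0.16,0,0,5],
    [0.052,0.193,0,0,5],
  ],
)

```text
time_s: 6.13
tcp_pos: [0.5771, -0.1271, 0.0917]
ee_rot: [[-0.26, -0.966, -0.0], [-0.966, 0.26, -0.0], [0.0, 0.0, -1.0]]
wrist_force: [-0.5, 0.4, -0.9]
gripper_width: 0.2
gripper_force: 30.0
```

Emit:
servo_tool(
  targets=[
    [0.01,0.04,0,0,5],
    [0.02,0.08,0,0,5],
    [0.03,0.12,0,0,5],
    [0.04,0.16,0,0,5],
    [0.052,0.193,0,0,5],
  ],
)

```text
time_s: 6.55
tcp_pos: [0.5785, -0.1216, 0.0917]
ee_rot: [[-0.26, -0.966, -0.0], [-0.966, 0.26, -0.0], [0.0, 0.0, -1.0]]
wrist_force: [-0.2, -2.3, -0.8]
gripper_width: 0.207
gripper_force: 30.0
```

Emit:
servo_tool(
  targets=[
    [0.01,0.04,0,0,5],
    [0.02,0.08,0,0,5],
    [0.03,0.12,0,0,5],
    [0.04,0.16,0,0,5],
    [0.052,0.193,0,0,5],
  ],
)

```text
time_s: 6.97
tcp_pos: [0.5802, -0.1155, 0.0916]
ee_rot: [[-0.26, -0.966, -0.0], [-0.966, 0.26, 0.0], [-0.0, 0.0, -1.0]]
wrist_force: [0.1, -3.1, -1.0]
gripper_width: 0.2
gripper_force: 30.0
```

Contact on the face shows as a steady −3 N, within the sliding friction given. I'll back off 5 mm, then lower in steps and feel for the bar.

Emit:
servo_tool(
  targets=[
    [-0.02,-0.08,0,0,5],
    [-0.043,-0.161,0,0,5],
    [-0.043,-0.161,-0.15,0,5],
    [-0.043,-0.161,-0.3,0,5],
    [-0.043,-0.161,-0.4,0,5],
  ],
)

```text
time_s: 7.38
tcp_pos: [0.5785, -0.1203, 0.0788]
ee_rot: [[-0.26, -0.966, -0.001], [-0.966, 0.26, 0.0], [-0.0, 0.001, -1.0]]
wrist_force: [-1.4, 0.1, -1.0]
gripper_width: 0.213
gripper_force: 30.0
```

Emit:
servo_tool(
  targets=[
    [0,0,-0.04,0,5],
    [0,0,-0.08,0,5],
    [0,0,-0.12,0,5],
    [0,0,-0.16,0,5],
    [0,0,-0.16,0,5],
  ],
)

```text
time_s: 7.8
tcp_pos: [0.5788, -0.1205, 0.0746]
ee_rot: [[-0.26, -0.966, -0.0], [-0.966, 0.26, 0.0], [0.0, 0.0, -1.0]]
wrist_force: [-0.7, 0.1, -2.2]
gripper_width: 0.207
gripper_force: 30.0
```

Emit:
servo_tool(
  targets=[
    [0,0,-0.03,0,5],
    [0,0,-0.06,0,5],
    [0,0,-0.09,0,5],
    [0,0,-0.12,0,5],
    [0,0,-0.12,0,5],
  ],
)

```text
time_s: 8.22
tcp_pos: [0.5788, -0.1205, 0.071]
ee_rot: [[-0.26, -0.966, -0.0], [-0.966, 0.26, 0.0], [0.0, 0.0, -1.0]]
wrist_force: [-0.1, -0.0, -1.4]
gripper_width: 0.207
gripper_force: 30.0
```

Emit:
servo_tool(
  targets=[
    [0,0,-0.03,0,5],
    [0,0,-0.06,0,5],
    [0,0,-0.09,0,5],
    [0,0,-0.12,0,5],
    [0,0,-0.12,0,5],
  ],
)

```text
time_s: 8.63
tcp_pos: [0.5787, -0.1205, 0.0674]
ee_rot: [[-0.26, -0.966, -0.0], [-0.966, 0.26, 0.0], [0.0, 0.0, -1.0]]
wrist_force: [-0.6, -0.0, -1.3]
gripper_width: 0.203
gripper_force: 30.0
```

Emit:
servo_tool(
  targets=[
    [0,0,-0.03,0,5],
    [0,0,-0.06,0,5],
    [0,0,-0.09,0,5],
    [0,0,-0.1,0,5],
    [0,0,-0.1,0,5],
  ],
)

```text
time_s: 9.05
tcp_pos: [0.5788, -0.1204, 0.0645]
ee_rot: [[-0.26, -0.966, -0.0], [-0.966, 0.26, 0.0], [0.0, 0.0, -1.0]]
wrist_force: [0.5, -0.8, -1.8]
gripper_width: 0.205
gripper_force: 30.0
```

Emit:
servo_tool(
  targets=[
    [0,0,-0.03,0,5],
    [0,0,-0.06,0,5],
    [0,0,-0.09,0,5],
    [0,0,-0.1,0,5],
    [0,0,-0.1,0,5],
  ],
)

```text
time_s: 9.47
tcp_pos: [0.5792, -0.1205, 0.0618]
ee_rot: [[-0.26, -0.966, 0.001], [-0.966, 0.26, 0.0], [-0.0, -0.001, -1.0]]
wrist_force: [0.6, -0.6, -0.2]
gripper_width: 0.202
gripper_force: 30.0
```

Emit:
servo_tool(
  targets=[
    [-0.02,-0.07,0,0,5],
    [-0.04,-0.14,0,0,5],
    [-0.06,-0.21,0,0,5],
    [-0.075,-0.28,0,0,5],
    [-0.075,-0.28,0,0,5],
  ],
)

```text
time_s: 9.88
tcp_pos: [0.5764, -0.1294, 0.0617]
ee_rot: [[-0.26, -0.966, -0.0], [-0.966, 0.26, -0.0], [0.0, 0.0, -1.0]]
wrist_force: [0.6, -0.2, 0.0]
gripper_width: 0.2
gripper_force: 30.0
```

Emit:
servo_tool(
  targets=[
    [-0.015,-0.06,0,0,5],
    [-0.03,-0.12,0,0,5],
    [-0.045,-0.17,0,0,5],
    [-0.06,-0.23,0,0,5],
    [-0.06,-0.23,0,0,5],
  ],
)

```text
time_s: 10.3
tcp_pos: [0.5746, -0.1362, 0.0616]
ee_rot: [[-0.26, -0.966, -0.001], [-0.966, 0.26, -0.0], [0.0, 0.0, -1.0]]
wrist_force: [-0.1, -1.5, -0.6]
gripper_width: 0.206
gripper_force: 30.0
```

Emit:
servo_tool(
  targets=[
    [-0.015,-0.06,0,0,5],
    [-0.03,-0.12,0,0,5],
    [-0.045,-0.17,0,0,5],
    [-0.06,-0.23,0,0,5],
    [-0.06,-0.23,0,0,5],
  ],
)

```text
time_s: 10.72
tcp_pos: [0.573, -0.1427, 0.0616]
ee_rot: [[-0.26, -0.966, 0.0], [-0.966, 0.26, 0.0], [-0.0, -0.0, -1.0]]
wrist_force: [-0.2, 1.9, 0.2]
gripper_width: 0.206
gripper_force: 30.0
```

Emit:
servo_tool(
  targets=[
    [-0.015,-0.06,0,0,5],
    [-0.03,-0.12,0,0,5],
    [-0.05,-0.18,0,0,5],
    [-0.07,-0.25,0,0,5],
    [-0.09,-0.33,0,0,5],
  ],
)

```text
time_s: 11.13
tcp_pos: [0.5703, -0.1527, 0.0617]
ee_rot: [[-0.26, -0.966, 0.0], [-0.966, 0.26, 0.0], [-0.0, -0.0, -1.0]]
wrist_force: [0.8, 3.6, -0.9]
gripper_width: 0.205
gripper_force: 30.0
```

Steady pull force of about 3.6 N, so it has caught. I'll draw it out further, then check by picture.

Emit:
servo_tool(
  targets=[
    [-0.05,-0.18,0,0,5],
    [-0.1,-0.38,0,0,5],
    [-0.155,-0.58,0,0,5],
    [-0.21,-0.78,0,0,5],
    [-0.26,-0.97,0,0,5],
  ],
)

```text
time_s: 11.55
tcp_pos: [0.5622, -0.1825, 0.0616]
ee_rot: [[-0.26, -0.965, -0.0], [-0.965, 0.26, 0.0], [0.0, 0.0, -1.0]]
wrist_force: [1.7, 3.7, -0.3]
gripper_width: 0.203
gripper_force: 30.0
```

Emit:
servo_tool(
  targets=[
    [-0.05,-0.19,0,0,5],
    [-0.1,-0.38,0,0,5],
    [-0.155,-0.58,0,0,5],
    [-0.21,-0.78,0,0,5],
    [-0.26,-0.97,0,0,5],
  ],
)

```text
time_s: 11.97
tcp_pos: [0.5544, -0.2114, 0.0616]
ee_rot: [[-0.26, -0.966, -0.0], [-0.966, 0.26, 0.0], [0.0, 0.0, -1.0]]
wrist_force: [0.9, 3.0, 0.5]
gripper_width: 0.205
gripper_force: 30.0
```

Run:
```python
from station import r
from h import *
d={n:r.capture(n) for n in("scene","side")};pickle.dump(d,open("c2.pkl","wb"))
A=cv2.resize(d["scene"]["pixels"][150:270,220:340],(400,400),interpolation=3)
B=cv2.resize(d["side"]["pixels"][165:285,235:355],(400,400),interpolation=3)
cv2.imwrite("pics/p3.png",cv2.convertScaleAbs(np.hstack([A,B]),alpha=1.4,beta=-30)[:,:,::-1])
```

View pics/p3.png

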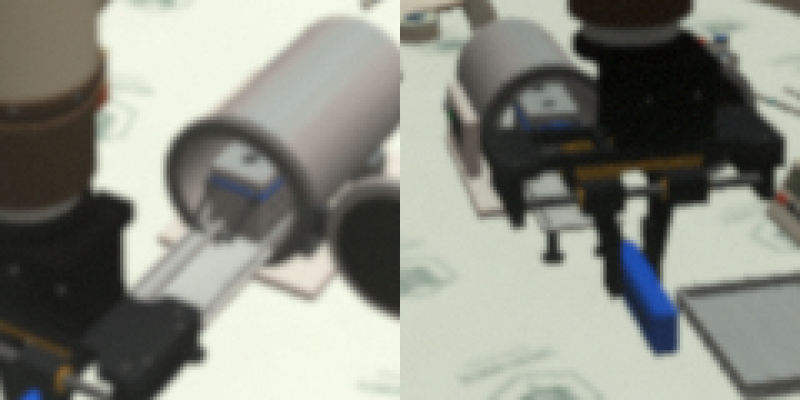

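The left crop shows the cassette drawn almost to the mouth. Its blue band runs from (212,175) to (282,203), and the hook's shaft sits on its loop at (210,215). I'll measure its position from the blue band.

```bash
cat > cas.py <<'E'
from h import *
def cas(c,T=None):
    M=np.array([.618,.0243]);u=np.array([.259,.966]);n=np.array([-.966,.259])
    for s,ce,m in blobs(c,(105,60,30),(130,255,255),6):
        if 230<ce[0]<340 and 165<ce[1]<280:
            pts=np.argwhere(m)[:,::-1]
            for nm,p in(("cen",ce),("left",pts[pts[:,0].argmin()]),("low",pts[pts[:,1].argmax()]),("right",pts[pts[:,0].argmax()])):
                q=onz(c,*p,.086);print(s[4],nm,np.round(p,1),q.round(3),"axis",((q[:2]-M)@u).round(4),"lat",((q[:2]-M)@n).round(4))
E
python3 -c "
from cas import *
cas(pickle.load(open('c2.pkl','rb'))['scene'])"
```

```text
14 cen [289.2 205.5] [0.616 0.015 0.086] axis -0.01 lat -0.0001
14 left [285 204] [0.605 0.017 0.086] axis -0.0101 lat 0.0111
14 low [292 207] [0.623 0.011 0.086] axis -0.0116 lat -0.0085
14 right [294 207] [0.628 0.012 0.086] axis -0.0092 lat -0.0124
12 cen [300.5 206.8] [0.642 0.017 0.086] axis -0.0006 lat -0.0246
12 left [298 208] [0.637 0.011 0.086] axis -0.0077 lat -0.022
12 low [298 209] [0.638 0.007 0.086] axis -0.011 lat -0.0239
12 right [303 204] [0.644 0.03  0.086] axis 0.0121 lat -0.024
```

The front face is about 10 mm out of the mouth. I'll draw 90 mm more.

Emit:
servo_tool(
  targets=[
    [-0.05,-0.19,0,0,5],
    [-0.1,-0.38,0,0,5],
    [-0.155,-0.58,0,0,5],
    [-0.21,-0.78,0,0,5],
    [-0.26,-0.97,0,0,5],
  ],
)

```text
time_s: 12.48
tcp_pos: [0.5467, -0.2404, 0.0616]
ee_rot: [[-0.26, -0.966, -0.0], [-0.966, 0.26, 0.0], [-0.0, 0.0, -1.0]]
wrist_force: [0.7, 2.7, -0.0]
gripper_width: 0.203
gripper_force: 30.0
```

Emit:
servo_tool(
  targets=[
    [-0.05,-0.19,0,0,5],
    [-0.1,-0.38,0,0,5],
    [-0.155,-0.58,0,0,5],
    [-0.21,-0.78,0,0,5],
    [-0.26,-0.97,0,0,5],
  ],
)

```text
time_s: 12.9
tcp_pos: [0.5388, -0.2696, 0.0616]
ee_rot: [[-0.26, -0.966, -0.0], [-0.966, 0.26, 0.0], [-0.0, 0.0, -1.0]]
wrist_force: [0.7, 3.6, 0.0]
gripper_width: 0.202
gripper_force: 30.0
```

Emit:
servo_tool(
  targets=[
    [-0.05,-0.19,0,0,5],
    [-0.1,-0.38,0,0,5],
    [-0.155,-0.58,0,0,5],
    [-0.21,-0.78,0,0,5],
    [-0.26,-0.97,0,0,5],
  ],
)

```text
time_s: 13.32
tcp_pos: [0.531, -0.2987, 0.0616]
ee_rot: [[-0.26, -0.966, -0.0], [-0.966, 0.26, 0.0], [-0.0, 0.0, -1.0]]
wrist_force: [1.0, 3.5, -0.1]
gripper_width: 0.203
gripper_force: 30.0
```

Run:
```python
from station import r
from cas import *
c=r.capture("scene");pickle.dump(c,open("c3.pkl","wb"));cas(c)
```

```text
12 cen [291.5 216.8] [ 0.632 -0.025  0.086] axis -0.0442 lat -0.0261
12 left [287 221] [ 0.626 -0.043  0.086] axis -0.063 lat -0.0256
12 low [287 221] [ 0.626 -0.043  0.086] axis -0.063 lat -0.0256
12 right [295 213] [ 0.636 -0.009  0.086] axis -0.0279 lat -0.0258
11 cen [269.  226.1] [ 0.594 -0.072  0.086] axis -0.0997 lat -0.0017
11 left [265 225] [ 0.584 -0.071  0.086] axis -0.1011 lat 0.0078
11 low [273 228] [ 0.604 -0.076  0.086] axis -0.1007 lat -0.0126
11 right [273 228] [ 0.604 -0.076  0.086] axis -0.1007 lat -0.0126
```

The face is at −100 mm, so the cassette origin is at about −60 mm: wholly out, 10 mm short of the landing's edge. Next I'll unhook by easing forward, lifting and backing off, then carry the hook to its free spot.

Emit:
servo_tool(
  targets=[
    [0.026,0.1,0,0,5],
    [0.026,0.1,0.1,0,5],
    [0.026,0.1,0.5,0,5],
    [0.026,0.1,1.1,0,5],
    [0.026,0.1,1.6,0,5],
  ],
)

```text
time_s: 13.78
tcp_pos: [0.5318, -0.2951, 0.1101]
ee_rot: [[-0.259, -0.966, -0.001], [-0.966, 0.259, -0.0], [0.001, 0.001, -1.0]]
wrist_force: [0.0, -0.7, -1.2]
gripper_width: 0.205
gripper_force: 30.0
```

Emit:
servo_tool(
  targets=[
    [0,0,0,0,5],
    [-0.13,-0.48,0,0,5],
    [-0.26,-0.97,0,0,5],
    [-0.39,-1.45,0,0,5],
    [-0.52,-1.93,0,0,5],
  ],
)

```text
time_s: 14.2
tcp_pos: [0.5158, -0.3536, 0.1088]
ee_rot: [[-0.26, -0.966, -0.001], [-0.966, 0.26, 0.0], [-0.0, 0.002, -1.0]]
wrist_force: [-0.4, 0.7, -1.1]
gripper_width: 0.204
gripper_force: 30.0
```

Emit:
servo_tool(
  targets=[
    [-0.4,0.6,0,0.04,5],
    [-0.8,1.3,0,0.08,5],
    [-1.2,2.0,0,0.12,5],
    [-1.6,2.8,0,0.16,5],
    [-2.0,3.47,0,0.2,5],
  ],
)

```text
time_s: 14.62
tcp_pos: [0.4553, -0.2484, 0.1091]
ee_rot: [[-0.062, -0.998, -0.001], [-0.998, 0.062, 0.0], [-0.0, 0.001, -1.0]]
wrist_force: [-0.2, 0.9, -1.7]
gripper_width: 0.204
gripper_force: 30.0
```

Emit:
servo_tool(
  targets=[
    [0,0,-0.5,0,5],
    [0,0,-1.1,0,5],
    [0,0,-1.7,0,5],
    [0,0,-2.2,0,5],
    [0,0,-2.5,0,5],
  ],
)

```text
time_s: 15.03
tcp_pos: [0.4553, -0.2491, 0.0328]
ee_rot: [[-0.063, -0.998, -0.003], [-0.998, 0.063, 0.001], [-0.0, 0.003, -1.0]]
wrist_force: [-1.3, 0.1, -2.1]
gripper_width: 0.203
gripper_force: 30.0
```

Emit:
servo_tool(
  targets=[
    [0,0,-0.1,0,5],
    [0,0,-0.2,0,5],
    [0,0,-0.28,0,5],
    [0,0,-0.33,0,5],
    [0,0,-0.33,0,5],
  ],
)

```text
time_s: 15.45
tcp_pos: [0.4567, -0.249, 0.025]
ee_rot: [[-0.063, -0.998, 0.001], [-0.998, 0.063, -0.0], [0.0, -0.001, -1.0]]
wrist_force: [0.5, 0.2, -1.0]
gripper_width: 0.208
gripper_force: 30.0
```

Emit:
servo_tool(
  targets=[
    [0,0,-0.03,0,5],
    [0,0,-0.06,0,5],
    [0,0,-0.06,0,25],
    [0,0,-0.06,0,40],
    [0,0,-0.06,0,50],
  ],
)

```text
time_s: 15.87
tcp_pos: [0.4568, -0.2489, 0.0233]
ee_rot: [[-0.063, -0.998, 0.001], [-0.998, 0.063, -0.0], [0.0, -0.001, -1.0]]
wrist_force: [-0.3, -0.0, 0.5]
gripper_width: 0.356
gripper_force: 0.0
```

Emit:
servo_tool(
  targets=[
    [0,0,0,0,60],
    [0,0,0,0,70],
    [0,0,0.5,0,80],
    [0,0,1.5,0,87],
    [0,0,2.7,0,87],
  ],
)

```text
time_s: 16.28
tcp_pos: [0.4548, -0.2484, 0.1029]
ee_rot: [[-0.063, -0.998, -0.006], [-0.998, 0.063, 0.001], [-0.001, 0.006, -1.0]]
wrist_force: [0.7, -0.4, -0.4]
gripper_width: 0.728
gripper_force: 0.0
```

Emit:
servo_tool(
  targets=[
    [0,0,1.2,0,87],
    [0,0,2.4,0,87],
    [0,0,3.6,0,87],
    [0,0,4.5,0,87],
    [0,0,4.5,0,87],
  ],
)

```text
time_s: 16.7
tcp_pos: [0.4595, -0.2501, 0.2459]
ee_rot: [[-0.062, -0.998, 0.013], [-0.998, 0.062, -0.005], [0.004, -0.013, -1.0]]
wrist_force: [0.7, -0.6, 0.7]
gripper_width: 0.988
gripper_force: 0.0
```

```bash
python3 look.py w2
python3 - <<'E'
from station import r
from cas import *
c=r.capture("scene");pickle.dump(c,open("c4.pkl","wb"));cas(c);d=r.capture("side");pickle.dump(d,open("d4.pkl","wb"))
A=cv2.resize(c["pixels"][180:330,160:310],(400,400),interpolation=3)
B=cv2.resize(d["pixels"][170:320,220:370],(400,400),interpolation=3)
cv2.imwrite("pics/p4.png",cv2.convertScaleAbs(np.hstack([A,B]),alpha=1.4,beta=-30)[:,:,::-1])
E
```

```text
[ 0.4581 -0.2493  0.2426] 16.75 176.40620168934464 [-1.06977026e+01  1.15916197e+01 -1.39761279e+01  3.40300225e-02
 -6.39644150e+01  7.08873791e+00]
[[-0.998, 0.058, 0.027, 0.454], [0.063, 0.968, 0.241, -0.317], [-0.012, 0.242, -0.97, 0.392], [0.0, 0.0, 0.0, 1.0]]
12 cen [291.7 216.7] [ 0.632 -0.025  0.086] axis -0.0438 lat -0.0263
12 left [288 220] [ 0.628 -0.039  0.086] axis -0.0587 lat -0.0256
12 low [288 220] [ 0.628 -0.039  0.086] axis -0.0587 lat -0.0256
12 right [295 213] [ 0.636 -0.009  0.086] axis -0.0279 lat -0.0258
```

View pics/p4.png

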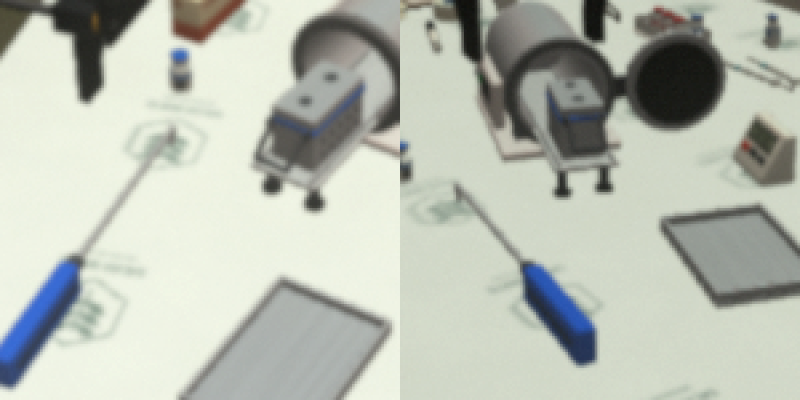

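The left crop shows the cassette standing on the landing, with its top quad at (275,105), (318,63), (365,85) and (318,130). The hook lies on the table and the vial is upright at (179,70). The right crop's top quad is (548,82), (590,80), (605,118) and (560,122). I'll compute the centre.

Run:
```python
from h import *
c=pickle.load(open("c4.pkl","rb"));d=pickle.load(open("d4.pkl","rb"))
M=np.array([.618,.0243]);u=np.array([.259,.966]);n=np.array([-.966,.259])
k=400/150
for nm,cc,o,Q in(("scene",c,(160,180),((275,105),(318,63),(365,85),(318,130))),("side",d,(220,170),((160,122),(148,82),(190,80),(205,118)))):
    P=np.array([onz(cc,o[0]+x/k,o[1]+y/k,.092)[:2] for x,y in Q]);print(nm,P.round(3).tolist(),P.mean(0).round(4),"axis/lat",((P-M)@u).round(3),((P-M)@n).round(3))
```

```text
scene [[0.577, -0.061], [0.594, 0.007], [0.64, -0.012], [0.62, -0.082]] [ 0.6077 -0.0369] axis/lat [-0.093 -0.023 -0.029 -0.102] [ 0.018  0.019 -0.031 -0.029]
side [[0.552, -0.096], [0.591, 0.007], [0.63, -0.01], [0.592, -0.109]] [ 0.5911 -0.052 ] axis/lat [-0.134 -0.024 -0.03  -0.135] [ 0.033  0.022 -0.02  -0.009]
```

Cassette centre is about (0.6055,-0.0345). I'll go above it at yaw 75°, then down astride its sides.

Emit:
servo_tool(
  targets=[
    [0.49,0.7,0,-0.02,87],
    [0.98,1.4,0,-0.04,87],
    [1.47,2.1,0,-0.06,87],
    [1.97,2.8,0,-0.08,87],
    [2.46,3.51,0,-0.1,87],
  ],
)

```text
time_s: 17.27
tcp_pos: [0.5299, -0.1425, 0.2367]
ee_rot: [[-0.164, -0.987, -0.004], [-0.987, 0.164, 0.0], [0.0, 0.004, -1.0]]
wrist_force: [0.5, 0.3, -0.2]
gripper_width: 1.003
gripper_force: 0.0
```

Emit:
servo_tool(
  targets=[
    [0.49,0.7,0,-0.02,87],
    [0.98,1.4,0,-0.04,87],
    [1.6,2.3,0,-0.06,87],
    [2.2,3.1,0,-0.08,87],
    [2.46,3.51,0,-0.1,87],
  ],
)

```text
time_s: 17.68
tcp_pos: [0.605, -0.0358, 0.236]
ee_rot: [[-0.259, -0.966, -0.004], [-0.966, 0.259, -0.0], [0.001, 0.004, -1.0]]
wrist_force: [-0.3, -0.9, -0.5]
gripper_width: 0.999
gripper_force: 0.0
```

Emit:
servo_tool(
  targets=[
    [0,0,-0.5,0,87],
    [0,0,-1.2,0,87],
    [0,0,-2.0,0,87],
    [0,0,-2.7,0,87],
    [0,0,-3.0,0,87],
  ],
)

```text
time_s: 18.1
tcp_pos: [0.601, -0.0384, 0.1434]
ee_rot: [[-0.261, -0.965, -0.01], [-0.965, 0.261, -0.001], [0.003, 0.009, -1.0]]
wrist_force: [0.0, 0.0, -1.0]
gripper_width: 1.001
gripper_force: 0.0
```

Run:
```python
from station import r
from h import *
c=r.capture("wrist");cv2.imwrite("pics/w3.png",c["pixels"][:,:,::-1])
s=r.sense();print(s["tcp_pos"].round(4),s["time_s"],s["wrist_force"].round(1))
```

```text
[ 0.6009 -0.0385  0.1431] 18.15 [ 0.  -0.3 -1.8]
```

View pics/w3.png

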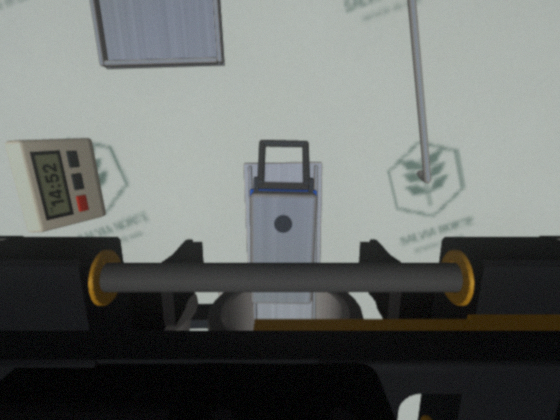

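The wrist view shows the cassette centred between the fingers (column 284 against 281) and square to them, with the loop toward the top at (284,150). The hook is well clear at (425,180). I'll go down and grip.

Emit:
servo_tool(
  targets=[
    [0,0,-0.5,0,87],
    [0,0,-1.1,0,87],
    [0,0,-1.7,0,87],
    [0,0,-2.15,0,87],
    [0,0,-2.15,0,87],
  ],
)

```text
time_s: 18.57
tcp_pos: [0.6021, -0.0386, 0.0815]
ee_rot: [[-0.261, -0.965, -0.006], [-0.965, 0.261, -0.001], [0.002, 0.006, -1.0]]
wrist_force: [-0.6, -0.3, -0.6]
gripper_width: 0.997
gripper_force: 0.0
```

Emit:
servo_tool(
  targets=[
    [0,0,0,0,75],
    [0,0,0,0,65],
    [0,0,0,0,55],
    [0,0,0,0,50],
    [0,0,0,0,46],
  ],
)

```text
time_s: 18.98
tcp_pos: [0.6045, -0.0382, 0.0854]
ee_rot: [[-0.26, -0.966, 0.002], [-0.966, 0.26, 0.0], [-0.001, -0.002, -1.0]]
wrist_force: [1.2, 0.8, 0.3]
gripper_width: 0.706
gripper_force: 0.0
```

Emit:
servo_tool(
  targets=[
    [0,0,0,0,43],
    [0,0,0,0,40],
    [0,0,0,0,30],
    [0,0,0,0,30],
    [0,0,0,0,30],
  ],
)

```text
time_s: 19.4
tcp_pos: [0.6014, -0.0384, 0.0843]
ee_rot: [[-0.26, -0.966, -0.006], [-0.966, 0.26, -0.0], [0.002, 0.006, -1.0]]
wrist_force: [-6.2, 1.1, 3.9]
gripper_width: 0.5
gripper_force: 30.0
```

Run:
```python
from h import *
c=pickle.load(open("c0.pkl","rb"));S,D=c["scene"],c["side"]
s=lambda x,y:(150+x/2.72,145+y/2.72)
for p in((498,545),(545,572),(592,545)):print(onz(S,*s(*p),0).round(3))
print(tri(S,s(563,295),D,(413,166)).round(3), tri(S,s(560,355),D,(411,185)).round(3))
P=np.array([[.617,-.174],[.713,-.195],[.675,-.335],[.581,-.314]]);print(P.mean(0))
```

```text
[ 0.786 -0.282  0.   ]
[ 0.821 -0.296  0.   ]
[ 0.849 -0.263  0.   ]
[ 0.807 -0.267  0.221] [ 0.809 -0.265  0.173]
[ 0.6465 -0.2545]
```

Emit:
servo_tool(
  targets=[
    [0,0,0.2,0,30],
    [0,0,0.6,0,30],
    [0,0,1.2,0,30],
    [0,0,1.8,0,30],
    [0,0,2.2,0,30],
  ],
)

```text
time_s: 19.82
tcp_pos: [0.6046, -0.0382, 0.1513]
ee_rot: [[-0.26, -0.966, 0.001], [-0.966, 0.26, 0.0], [-0.001, -0.001, -1.0]]
wrist_force: [-0.1, 0.6, -4.9]
gripper_width: 0.506
gripper_force: 29.9
```

Emit:
servo_tool(
  targets=[
    [0.1,-0.4,0,0,30],
    [0.22,-1.2,0,0,30],
    [0.35,-2.0,0,0,30],
    [0.48,-2.8,0,0,30],
    [0.6,-3.64,0,0,30],
  ],
)

```text
time_s: 20.23
tcp_pos: [0.6216, -0.1486, 0.1488]
ee_rot: [[-0.26, -0.966, -0.002], [-0.966, 0.26, 0.001], [-0.0, 0.002, -1.0]]
wrist_force: [1.0, 0.1, -4.7]
gripper_width: 0.503
gripper_force: 29.9
```

Emit:
servo_tool(
  targets=[
    [0.15,-0.9,0,0,30],
    [0.3,-1.8,0,0,30],
    [0.42,-2.6,0,0,30],
    [0.53,-3.3,0,0,30],
    [0.6,-3.64,0,0,30],
  ],
)

```text
time_s: 20.65
tcp_pos: [0.6393, -0.2598, 0.1482]
ee_rot: [[-0.263, -0.965, -0.002], [-0.965, 0.263, 0.0], [0.0, 0.002, -1.0]]
wrist_force: [-0.9, 1.0, -4.6]
gripper_width: 0.502
gripper_force: 29.9
```

Emit:
servo_tool(
  targets=[
    [0,0,-0.4,0,30],
    [0,0,-1.0,0,30],
    [0,0,-1.6,0,30],
    [0,0,-2.1,0,30],
    [0,0,-2.4,0,30],
  ],
)

```text
time_s: 21.07
tcp_pos: [0.6381, -0.2552, 0.0744]
ee_rot: [[-0.26, -0.966, -0.006], [-0.966, 0.26, 0.002], [-0.001, 0.006, -1.0]]
wrist_force: [-1.1, 0.8, -5.8]
gripper_width: 0.502
gripper_force: 29.9
```

Emit:
servo_tool(
  targets=[
    [0,0,-0.15,0,30],
    [0,0,-0.3,0,30],
    [0,0,-0.45,0,30],
    [0,0,-0.55,0,30],
    [0,0,-0.55,0,30],
  ],
)

```text
time_s: 21.48
tcp_pos: [0.64, -0.2565, 0.0617]
ee_rot: [[-0.26, -0.966, -0.0], [-0.966, 0.26, 0.0], [-0.0, 0.0, -1.0]]
wrist_force: [-0.3, 0.8, -4.9]
gripper_width: 0.499
gripper_force: 29.9
```

Emit:
servo_tool(
  targets=[
    [0,0,-0.03,0,30],
    [0,0,-0.06,0,30],
    [0,0,-0.09,0,30],
    [0,0,-0.12,0,30],
    [0,0,-0.12,0,30],
  ],
)

```text
time_s: 21.9
tcp_pos: [0.64, -0.2567, 0.0583]
ee_rot: [[-0.26, -0.966, -0.0], [-0.966, 0.26, 0.0], [-0.0, 0.0, -1.0]]
wrist_force: [-0.6, 0.1, -4.6]
gripper_width: 0.503
gripper_force: 29.9
```

Emit:
servo_tool(
  targets=[
    [0,0,-0.03,0,30],
    [0,0,-0.06,0,30],
    [0,0,-0.09,0,30],
    [0,0,-0.12,0,30],
    [0,0,-0.12,0,30],
  ],
)

```text
time_s: 22.32
tcp_pos: [0.6399, -0.2566, 0.0544]
ee_rot: [[-0.26, -0.966, -0.001], [-0.966, 0.26, 0.0], [0.0, 0.001, -1.0]]
wrist_force: [0.9, -0.2, -5.7]
gripper_width: 0.502
gripper_force: 29.9
```

Emit:
servo_tool(
  targets=[
    [0,0,-0.02,0,30],
    [0,0,-0.04,0,30],
    [0,0,-0.06,0,30],
    [0,0,-0.06,0,30],
    [0,0,-0.06,0,30],
  ],
)

```text
time_s: 22.73
tcp_pos: [0.6401, -0.2567, 0.0529]
ee_rot: [[-0.26, -0.966, -0.0], [-0.966, 0.26, 0.0], [0.0, 0.0, -1.0]]
wrist_force: [-0.4, -0.3, -4.8]
gripper_width: 0.504
gripper_force: 29.9
```

Emit:
servo_tool(
  targets=[
    [0,0,-0.02,0,30],
    [0,0,-0.04,0,30],
    [0,0,-0.05,0,30],
    [0,0,-0.05,0,30],
    [0,0,-0.05,0,30],
  ],
)

```text
time_s: 23.15
tcp_pos: [0.6403, -0.2567, 0.0522]
ee_rot: [[-0.26, -0.966, 0.001], [-0.966, 0.26, -0.0], [0.0, -0.001, -1.0]]
wrist_force: [-2.3, 1.7, 0.7]
gripper_width: 0.5
gripper_force: 29.9
```

Emit:
servo_tool(
  targets=[
    [0,0,-0.01,0,30],
    [0,0,-0.03,0,30],
    [0,0,-0.05,0,30],
    [0,0,-0.05,0,30],
    [0,0,-0.05,0,30],
  ],
)

```text
time_s: 23.57
tcp_pos: [0.6403, -0.2567, 0.0522]
ee_rot: [[-0.259, -0.966, 0.001], [-0.966, 0.259, -0.001], [0.0, -0.001, -1.0]]
wrist_force: [-3.6, 4.2, 6.8]
gripper_width: 0.501
gripper_force: 29.9
```

The cassette has touched down at the expected height (0.0522). I'll ease back up 1 mm, release and rise.

Emit:
servo_tool(
  targets=[
    [0,0,0.05,0,30],
    [0,0,0.05,0,50],
    [0,0,0.05,0,60],
    [0,0,0.05,0,75],
    [0,0,0.05,0,87],
  ],
)

```text
time_s: 23.98
tcp_pos: [0.6406, -0.2569, 0.0515]
ee_rot: [[-0.26, -0.966, 0.001], [-0.966, 0.26, -0.0], [0.0, -0.001, -1.0]]
wrist_force: [0.6, 0.2, -0.4]
gripper_width: 0.713
gripper_force: 0.0
```

Emit:
servo_tool(
  targets=[
    [0,0,0,0,87],
    [0,0,0,0,87],
    [0,0,0.3,0,87],
    [0,0,1.0,0,87],
    [0,0,2.0,0,87],
  ],
)

```text
time_s: 24.4
tcp_pos: [0.6384, -0.2563, 0.1096]
ee_rot: [[-0.26, -0.965, -0.006], [-0.966, 0.26, 0.001], [0.0, 0.006, -1.0]]
wrist_force: [0.7, 0.2, 0.1]
gripper_width: 0.986
gripper_force: 0.0
```

Emit:
servo_tool(
  targets=[
    [0,0,1.0,0,87],
    [0,0,2.0,0,87],
    [0,0,3.0,0,87],
    [0,0,3.5,0,87],
    [0,0,3.5,0,87],
  ],
)

```text
time_s: 24.82
tcp_pos: [0.6423, -0.2575, 0.2231]
ee_rot: [[-0.259, -0.966, 0.01], [-0.966, 0.259, -0.003], [0.001, -0.011, -1.0]]
wrist_force: [0.1, -0.2, 0.1]
gripper_width: 1.0
gripper_force: 0.0
```

Run:
```python
from station import r
from h import *
c=r.capture("scene")
# top quad bright/blue band positions near the tray; hook handle
for s,ce,m in blobs(c,(105,60,30),(130,255,255),8):
    if ce[1]>150 and ce[0]<340:
        pts=np.argwhere(m)[:,::-1]
        for z in((.054,) if s[4]<100 else (.016,)):print(s,ce.round(1),onz(c,*ce,z).round(3))
# tray interior: dark frame lines around
w=r.capture("wrist")
m=cv2.inRange(cv2.cvtColor(w["pixels"],cv2.COLOR_RGB2HSV),(105,90,30),(130,255,255))
n,l,s,ce=cv2.connectedComponentsWithStats(m)
for i in range(1,n):
    if s[i][4]>30:print("wrist blue",s[i],ce[i].round(1),onz(w,*ce[i],.055).round(3))
pickle.dump((c,w),open("c5.pkl","wb"));print(r.sense()["tcp_pos"])
P=np.array([[.617,-.174],[.713,-.195],[.675,-.335],[.581,-.314]])
for p in P:print(proj(c,[*p,.014]).round(),proj(w,[*p,.014]).round())
```

```text
[157 278  33  46 616] [173.1 300.8] [ 0.455 -0.278  0.016]
[249 309   6   3   9] [251.4 309.9] [ 0.626 -0.289  0.054]
[265 310   7   8  11] [267.7 314.1] [ 0.658 -0.29   0.054]
[258 313   5   3   8] [260.2 314. ] [ 0.645 -0.294  0.054]
wrist blue [ 427   77   34  108 2693] [444.2 130.1] [ 0.472 -0.285  0.055]
wrist blue [268 170  32   2  64] [283.5 170.5] [ 0.632 -0.288  0.055]
[ 0.64009557 -0.25652742  0.21737988]
[265. 283.] [320. 255.]
[307. 300.] [238. 258.]
[269. 348.] [234. 135.]
[225. 329.] [322. 131.]
```

```bash
python3 -c "
from station import r
print(r.finish_job())"
```

```text
the job is handed in; nothing more can be done
None
```

I hooked the cassette out onto the landing, laid the hook on the table and set the cassette in the large steel tray, then handed the job in at about 25 s; the station gave no verdict, but my last measurements put the cassette near the tray's centre, on its floor and released, with the hook clear.

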